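# Size the longer shoe last

### The arm

A 7-joint arm with a two-finger parallel gripper is mounted at the origin on the work surface. World frame = base frame: x ahead of the robot, y to its left, z up, the work surface at z = 0. Lengths are in mm, angles in rad, forces in N, time in s.
With the tool pointing down it reaches from about 400 to 875 mm from the base axis. Payload 4.4 kg.
Tool frame: the origin (TCP) lies midway between the tips of the shut fingers; the grasp point (between the pads) lies 19 mm behind it; z points along the fingers, y is the direction in which the jaws open and shut (so a half turn about z gives the same grasp; the last joint's range is limited). The gripper opens to 85 mm and grips with 20 to 120 N. Pads are 22 mm wide; open, the fingers measure 114 mm over their backs; the gripper's body (76 mm by 85 mm) begins 54 mm behind the grasp point. The pads swing forward as they close: fully open they stand 13 mm farther back than shut.
Start: joints at [-1.179, 0.628, 0.038, 1.517, -0.027, 0.996, -0.02], TCP at [287.264, 583.093, 231.313] pointing down, gripper open.
Joint ranges: [-3.06, 3.06], [-0.37, 2.12], [-1.25, 1.32], [0.18, 2.47], [-1.1, 4.24], [0.23, 1.98], [-2.94, 2.94]. Speed limits (rad/s): [2.57, 2.57, 3.14, 3.14, 3.14, 3.14, 3.14].

### API

Orientations are given as [roll, pitch, yaw] about the fixed x, y, z axes, in that order (R = Rz(yaw) Ry(pitch) Rx(roll)).
In Python, from cell import * gives the robot as it stands. The module is installed in compiled form; this text tells all that it offers.
- The arm moves only by the tool move_arm, never from a script. Its argument "series" is a list of rows, each a list of 2 entries, a list of its own where there are three numbers: the shift along the tool's x, y, z in m, then the turn about the tool's z in rad. In form: [[[x, y, z], yaw], ...]. A call has 1 to 5 rows; each row is the pose to reach, as a shift and turn from the pose measured when the call began, along the tool's axes at that moment; what a row does not reach only later rows make up. A row lasts 1/8 s, in which the tool goes at most 62.5 mm and 10.7 degrees, less where a joint would pass 70% of its speed; a pose out of reach is approached as far as the arm can. A call with a gripper value outside its range is refused whole. "claw" is the opening, from 0 (shut) to 1 (fully open), set as the call begins (left out, the last holds). The fingers move at their own pace and stop on an object; the grip force is fixed at half the most. Time passes only in rows, so rows that repeat a pose let the fingers close. It gives the time, the measured TCP pose, the force and the opening at its end, in the units of the state.
- read_state(): the state, without advancing time (a new reading comes with each control period).
- get_image(name): name is "side" or "top"; returns the picture (400x640x3 uint8, blue, green, red); there is no depth.
- camera_model(name): a dict with "fov_y" (degrees; the focal length in pixels is half the picture's height over the tangent of half this angle, whatever the lens; pixels are square), "cx", "cy" (the principal point, pixels), "pose" (4x4, takes a point from camera to world coordinates). Camera axes: x right, y down, z forward; pixel columns grow to the right and rows downward; lengths in mm; the calibration is good to about 2 mm. A picture is of the moment at which its call begins. camera_model takes no time and is no camera call.
- finish_job(): hands the job in, once; it reports no verdict.
The state is a dict: "clock": time; "qpos": joint angles; "qd": joint speeds; "tau": joint torques, N m; "eef_pos": TCP position; "tool_rot": TCP orientation; "force": force on the tool from outside, world axes, zero at the start; "torque": the same for the moment, N m; "width": finger opening in mm.
Only numpy, scipy, OpenCV 4.12 (cv2) and the standard library are available. Lean on these libraries where they do the work, as an engineer would, in place of code of your own. Each camera call takes 0.05 s, during which the arm holds its last target. There are 200 camera calls.

### The job

Two wooden shoe lasts lie in the two lanes of the sizing gauge on the cobbler's bench. Measure the longer one: push the slide of its lane in by the black grip until the last is held with its heel against the heel wall and its toe against the slide's plate, and leave the slide there. Do not disturb the other slide, the shorter last or the other things on the bench.

Things in the scene. Friction and masses are not known exactly. Their poses are not given: they have to be found in the camera images.
- gauge: two-lane sizing gauge, fixed wooden board 212 mm (x) by 485 mm (y), 18 mm thick. Origin on the table, mid-width; lanes run along its y, from the heel wall (face at y = -190 mm, top 63 mm above the table) to the open end with the slides (y = +270 mm). Lane centres at x = -50 (near) and +50 mm (far). Guide ribs 10 mm tall at x = -100, 0, +100 mm, from the wall to y = +10 mm.
- near_slide (a joint): joint of the near slide (lane at x = -50 mm of the gauge, the robot's side): metres it has been pushed in, 0 fully out, 0.16 fully in; growing values move it along -y of the gauge. It stays where it is left (about 2 N of friction).
- far_slide (a joint): joint of the far slide (lane at x = +50 mm of the gauge): metres it has been pushed in, 0 fully out, 0.16 fully in; growing values move it along -y of the gauge. It stays where it is left (about 2 N of friction).
- near_slide_grip (a point): centre of the top of the near slide's black grip, an upright block 24 mm (gauge x) by 18 mm (gauge y), its top 92 mm above the table, free for the upper 62 mm; it stands 35 mm clear behind the plate; take it from above with the fingers closing along gauge x or y. Axes as the gauge's
- far_slide_grip (a point): the same for the far slide
- near_slide_face (a point): foot of the near slide's upright aluminium plate (60 mm wide, 42 mm tall, 6 mm thick; the grip's centre is 50 mm behind this face), middle of the face that meets the toe, at board height; axes as the gauge's
- far_slide_face (a point): the same for the far slide
- near_stop (a point): foot of the heel wall's face in the middle of the near lane, at board height; axes as the gauge's
- far_stop (a point): the same for the far lane
- long_last: the longer wooden last, a foot-shaped form 245 mm long, 82 mm wide at the ball, 95 mm tall at the heel end and some 20 mm at the toe, about 0.3 kg, loose, lying sole down in one of the two lanes. Origin on the sole at the heel's back end; y points to the toe. It starts with its heel up to 15 mm off the wall and slides back when pushed at the toe.
- long_last_heel (a point): back end of the longer last's heel, at the sole
- long_last_toe (a point): tip of the longer last's toe, at the sole, 245 mm from the heel
- short_last: the shorter last, 205 mm long, 74 mm wide, 85 mm tall, lying in the other lane; same origin and axes; not to be disturbed
- hammer: hammer lying on the bench off the gauge's open end (bystander); origin under its middle
- tool_tin: open tin 100 mm across, 115 mm tall, with tools standing in it up to 170 mm (bystander); origin at its underside
- polish_jar: jar 64 mm across, 70 mm tall (bystander); origin at its underside
Not all that is in view belongs to the job. Leave any green look-alike of the long_last alone.

How it is judged:
By the outcome, as a careful person would: the job done as asked, in the order asked, and still so for the second after the job is handed in, with the robot touching nothing.
It also fails if it takes over 32 s, if anything falls off the work surface, if the arm or the gripper's body presses on something with over 40 N, if the wrist force passes 120 N, or if a joint passes its speed limit or range.

## Working session

There is one attempt and no reset: what is moved stays moved. The work goes in short steps, Python scripts to look and compute and a tool call to move; the robot and the scene stay as the last step left them, time stands still between calls to the robot, and variables do not carry over. Pictures are saved under pics/ and viewed, about 8 in all and at most 12, crops included, and the job is handed in when it is done.

Besides the shell and the picture viewer there is one more tool, called as name(argument=value, ...) on one line, values as JSON. move_arm: Moves the arm, as the interface text tells. Its arguments: {"type":"object","properties":{"series":{"type":"array"},"claw":{"type":"number"}},"required":["series"]}

```bash
mkdir -p pics; python3 - <<'E'
from cell import *
import cv2
for n in("top","side"):
    cv2.imwrite(f"pics/{n}0.png",get_image(n)); c=camera_model(n); print(n,c["fov_y"],c["cx"],c["cy"],c["pose"])
s=read_state();print(s["clock"],s["eef_pos"],s["tool_rot"],s["width"],s["force"])
E
```

```text
top 56.05443657635376 328.14411836334904 190.86238123880017 [[-2.39851120e-02 -9.97241968e-01  7.02365391e-02  3.97001421e+02]
 [-9.99524433e-01  2.52833847e-02  1.76538723e-02 -5.03873119e+01]
 [-1.93809998e-02 -6.97797068e-02 -9.97374137e-01  1.24277279e+03]
 [ 0.00000000e+00  0.00000000e+00  0.00000000e+00  1.00000000e+00]]
side 48.878516140437526 318.4959513219783 189.30725111797156 [[ 9.48832765e-01 -2.08152366e-01  2.37463633e-01  1.30147155e+02]
 [-3.15685760e-01 -6.43532343e-01  6.97286616e-01 -1.00410089e+03]
 [ 7.67366963e-03 -7.36572275e-01 -6.76315310e-01  1.01506763e+03]
 [ 0.00000000e+00  0.00000000e+00  0.00000000e+00  1.00000000e+00]]
0.1 [287.01711119 582.57417387 230.4743602 ] [-3.13987526e+00  5.44987070e-05  2.68379227e+00] 85.71592622308917 [ 0.48025174 -1.00061534 -1.23993756]
```

View pics/top0.png

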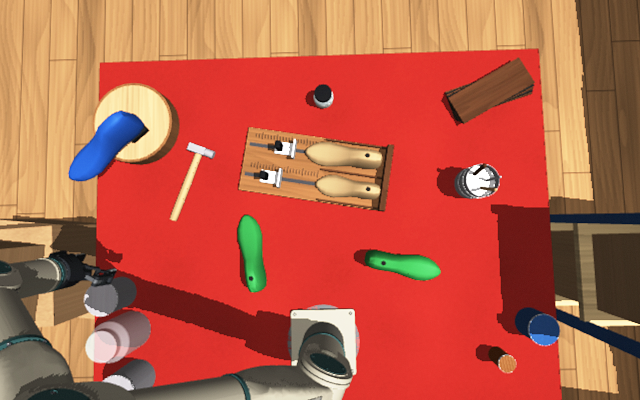

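View pics/side0.png

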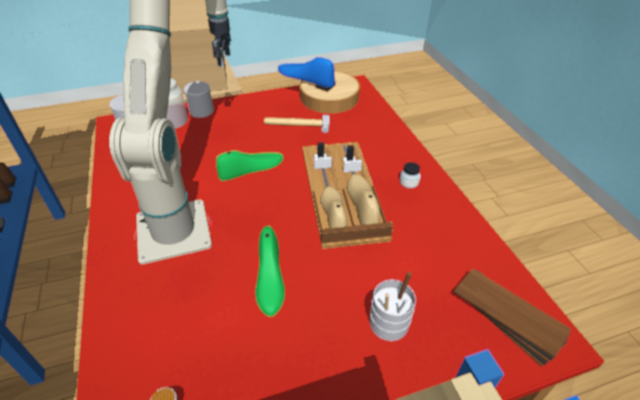

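The top view shows the gauge at about (240–393, 128–210). The far-lane last spans columns 305–383 and the near-lane last 315–383. The candidates for the longer last are the far last, the near last and the two green look-alikes at (252,253) and (402,264). The far wooden one fits because it is in a lane and longer. I'll confirm with an enlarged crop.

```bash
cat > h.py <<'E'
from cell import *
import numpy as np, cv2
def ray(n,u,v,z):
    c=camera_model(n);f=200/np.tan(np.radians(c["fov_y"]/2));P=np.array(c["pose"])
    d=P[:3,:3]@[(u-c["cx"])/f,(v-c["cy"])/f,1];o=P[:3,3]
    return o+d*(z-o[2])/d[2]
def proj(n,p):
    c=camera_model(n);f=200/np.tan(np.radians(c["fov_y"]/2));P=np.array(c["pose"])
    q=P[:3,:3].T@(np.array(p)-P[:3,3]);return q[:2]/q[2]*f+[c["cx"],c["cy"]]
E
python3 - <<'E'
from h import *
t=cv2.imread("pics/top0.png")[115:220,230:405]; cv2.imwrite("pics/ct.png",cv2.resize(t,None,fx=4.5,fy=4.5,interpolation=cv2.INTER_CUBIC))
im=cv2.imread("pics/top0.png")
m=(im.max(2)<50).astype(np.uint8); m[:115]=0;m[215:]=0;m[:,:230]=0;m[:,405:]=0
n,l,st,ce=cv2.connectedComponentsWithStats(m)
for i in range(1,n):
    if st[i,4]>8:print(st[i],ce[i])
# gauge corners: not red
hsv=cv2.cvtColor(im,cv2.COLOR_BGR2HSV)
red=((hsv[...,0]<5)|(hsv[...,0]>174))&(hsv[...,1]>170)
g=(~red).astype(np.uint8);n,l,st,ce=cv2.connectedComponentsWithStats(g)
i=l[140,270];print(st[i]);pts=np.argwhere(l==i)[:,::-1].astype(np.float32)
r=cv2.minAreaRect(pts);print(r)
for p in cv2.boxPoints(r):print(p,ray("top",*p,18))
s=cv2.imread("pics/side0.png")[130:255,290:405];cv2.imwrite("pics/cs.png",cv2.resize(s,None,fx=4.5,fy=4.5,interpolation=cv2.INTER_CUBIC))
E
```

```text
[268 141  14  10  73] [276.64383562 145.69863014]
[382 147   5   7  11] [384.72727273 149.27272727]
[254 171  14   9  67] [262.41791045 174.97014925]
[ 238  127  156   84 9574]
((315.53411865234375, 167.68478393554688), (148.76914978027344, 67.56111907958984), 7.969610214233398)
[237.18439 190.82582] [490.94412513 269.95197075  18.        ]
[246.55157 123.91722] [713.12510011 237.10940046  18.        ]
[393.88385 144.54375] [ 630.28881057 -248.33398671   18.        ]
[384.51666 211.45235] [ 411.62248309 -210.09115734   18.        ]
```

View pics/ct.png

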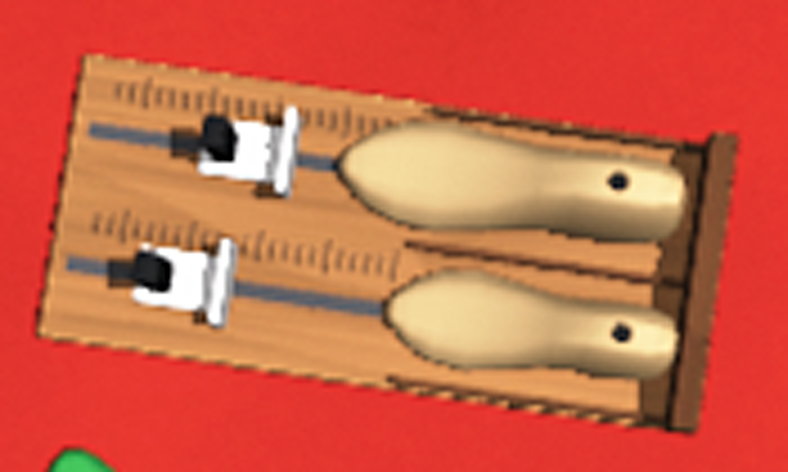

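View pics/cs.png

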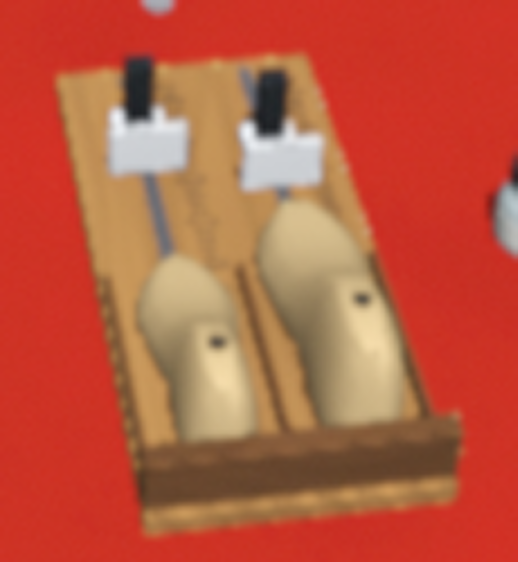

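The crops confirm it. The far-lane last is longer and wider: in the top crop it runs x 338–685, against 385–680 for the near one. Its slide's grip top is at about top crop (218,135) and side crop (272,75). The toe is at (338,165) and the plate face at about (290,160).

```bash
python3 - <<'E'
from h import *
T=lambda u,v,z:ray("top",230+(u+.5)/4.5-.5,115+(v+.5)/4.5-.5,z)
S=lambda u,v,z:ray("side",290+(u+.5)/4.5-.5,130+(v+.5)/4.5-.5,z)
A=T(85,55,18);B=T(38,337,18);C=T(690,432,63);print("open corners",A,B,np.linalg.norm(A-B))
D=T(430,105,28);F=T(405,243,28);G=T(682,283,28);print("rib mid dir",(F-G)/np.linalg.norm(F-G))
d1=T(388,385,18)-B; d1/=np.linalg.norm(d1); x=(A-B)/np.linalg.norm(A-B);print("near edge dir",d1,"x dir",x)
yaw=np.mean([np.arctan2(-d1[0],d1[1])-np.pi if 0 else np.arctan2(d1[0],-d1[1]),np.arctan2(x[1]*-1,x[0])*-1*-1]);print([np.arctan2(d1[0],-d1[1]),np.arctan2(x[1],x[0])])
print("grip",T(218,137,92),S(272,76,92),"near",T(157,270,92),S(139,64,92))
print("toe",T(338,165,22),"plate foot",S(280,188,18),T(297,108,60),T(285,195,60))
s=read_state();print(s["eef_pos"],s["tool_rot"])
E
```

```text
open corners [703.10324012 230.69720548  18.        ] [495.23728918 267.04683713  18.        ] 211.02025799804525
rib mid dir [0.16985185 0.98546961 0.        ]
near edge dir [-0.16038958 -0.98705379  0.        ] x dir [ 0.98505211 -0.1722566   0.        ]
[np.float64(-0.16108532935873904), np.float64(-0.17312005324192964)]
grip [624.54298013 122.08971963  92.        ] [627.88077444 122.37344592  92.        ] near [533.35912736 165.4387764   92.        ] [535.09158425 168.38680751  92.        ]
toe [615.27484871  45.04594552  22.        ] plate foot [620.8687931   76.08314803  18.        ] [650.11401568  70.39350034  60.        ] [588.0920072   80.00755758  60.        ]
[287.01711119 582.57417387 230.4743602 ] [-3.13987526e+00  5.44987070e-05  2.68379227e+00]
```

move_arm(series=[[[-0.05, -0.026, 0], 0.13], [[-0.1, -0.052, 0], 0.26], [[-0.15, -0.078, 0], 0.39], [[-0.2, -0.105, 0], 0.52], [[-0.25, -0.13, 0], 0.64]], claw=1)

```text
clock: 0.72
eef_pos: [454.5, 353.8, 230.5]
tool_rot: [-3.14, 0.001, 2.04]
force: [0.8, 0.9, 0.8]
width: 85.4
```

```bash
cat >> h.py <<'E'
from scipy.spatial.transform import Rotation as Ro
def go(p,yaw=1.40):
    s=read_state();R=Ro.from_euler("xyz",s["tool_rot"])
    print("t",s["clock"],"pos",s["eef_pos"].round(1),"rot",s["tool_rot"].round(3),"w",s["width"],"F",s["force"].round(1))
    print("shift mm",R.inv().apply(np.array(p)-s["eef_pos"]).round(1),"turn",(s["tool_rot"][2]-yaw))
E
python3 -c "
from h import *
go([627,122,230])"
```

```text
t 0.725 pos [454.5 353.8 230.5] rot [-3.14e+00  1.00e-03  2.04e+00] w 85.42857828795786 F [0.8 0.9 0.8]
shift mm [-284.7   49.1    0.7] turn 0.6398413567495003
```

move_arm(series=[[[-0.057, 0.01, 0], 0.13], [[-0.114, 0.02, 0], 0.26], [[-0.171, 0.03, 0], 0.39], [[-0.228, 0.04, 0], 0.52], [[-0.285, 0.049, 0], 0.64]])

```text
clock: 1.35
eef_pos: [627.7, 120.3, 230.4]
tool_rot: [-3.14, 0.002, 1.396]
force: [0.9, 1.0, -0.2]
width: 85.5
```

```bash
python3 -c "
from h import *
go([627,122,130])"
```

```text
t 1.35 pos [627.7 120.3 230.4] rot [-3.140e+00  2.000e-03  1.396e+00] w 85.51108459467567 F [ 0.9  1.  -0.2]
shift mm [  1.7  -0.8 100.4] turn -0.003780599469700885
```

move_arm(series=[[[0.002, -0.001, 0.035], 0], [[0.002, -0.001, 0.07], 0], [[0.002, -0.001, 0.105], 0], [[0.002, -0.001, 0.105], 0]])

```text
clock: 1.85
eef_pos: [624.3, 122.1, 122.4]
tool_rot: [-3.134, 0.004, 1.396]
force: [-0.1, 0.9, 0.4]
width: 85.7
```

```bash
python3 -c "
from h import *
go([627,122,52])
s=get_image('side')[105:225,280:410];t=get_image('top')[115:220,230:405]
a=cv2.resize(s,(433,400),interpolation=2);b=cv2.resize(t,(667,400),interpolation=2)
cv2.imwrite('pics/c2.png',cv2.resize(np.hstack([a,b]),(800,291),interpolation=3))"
```

```text
t 1.85 pos [624.3 122.1 122.4] rot [-3.134  0.004  1.396] w 85.68505150372772 F [-0.1  0.9  0.4]
shift mm [ 0.7  3.2 70.4] turn -0.0038406124294994015
```

View pics/c2.png

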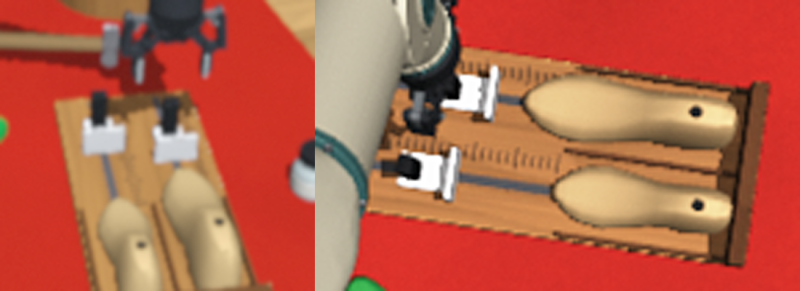

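The open fingers straddle the far grip: tips at (140,75) and (206,72) in the left panel, with the grip at (169,110). The near slide is clear. Next I descend and grip.

move_arm(series=[[[0.001, 0.003, 0.02], 0], [[0.001, 0.003, 0.045], 0], [[0.001, 0.003, 0.068], 0], [[0.001, 0.003, 0.068], 0]])

```text
clock: 2.45
eef_pos: [629.2, 122.5, 56.4]
tool_rot: [-3.138, 0.003, 1.396]
force: [-0.2, 0.2, -0.6]
width: 85.3
```

```bash
python3 -c "
from h import *
go([627,122,53])"
```

```text
t 2.45 pos [629.2 122.5  56.4] rot [-3.138e+00  3.000e-03  1.396e+00] w 85.3175418153105 F [-0.2  0.2 -0.6]
shift mm [-0.9 -2.1  3.4] turn -0.0037356361084790457
```

move_arm(series=[[[0, -0.001, 0.002], 0], [[0, -0.001, 0.002], 0], [[0, -0.001, 0.002], 0], [[0, -0.001, 0.002], 0], [[0, -0.001, 0.002], 0]], claw=0)

```text
clock: 3.08
eef_pos: [629.1, 122.8, 55.2]
tool_rot: [-3.14, 0.002, 1.396]
force: [1.2, 0.4, 4.6]
width: 23.2
```

```bash
python3 -c "
from h import *
go([620.4,77.9,53])"
```

```text
t 3.075 pos [629.1 122.8  55.2] rot [-3.140e+00  2.000e-03  1.396e+00] w 23.18520883503361 F [1.2 0.4 4.6]
shift mm [-45.7  -0.8   2.3] turn -0.003772074321078289
```

Gripped (23 mm opening). Now I push along tool −x.

move_arm(series=[[[-0.006, 0, 0], 0], [[-0.012, 0, 0], 0], [[-0.018, 0, 0], 0], [[-0.024, 0, 0], 0], [[-0.024, 0, 0], 0]])

```text
clock: 3.7
eef_pos: [624.7, 97.5, 55.3]
tool_rot: [-3.139, 0.004, 1.395]
force: [-1.0, -0.9, 1.9]
width: 23.3
```

move_arm(series=[[[-0.003, 0, 0], 0], [[-0.006, 0, 0], 0], [[-0.009, 0, 0], 0], [[-0.012, 0, 0], 0], [[-0.012, 0, 0], 0]])

```text
clock: 4.32
eef_pos: [622.6, 85.9, 55.3]
tool_rot: [-3.14, 0.003, 1.395]
force: [1.1, 3.6, 0.5]
width: 23.3
```

```bash
python3 -c "
from h import *
go([620.4,77.9,53])
t=get_image('top')[115:220,230:405]
cv2.imwrite('pics/c3.png',cv2.resize(t,None,fx=4.5,fy=4.5,interpolation=2))"
```

```text
t 4.325 pos [622.6  85.9  55.3] rot [-3.140e+00  3.000e-03  1.395e+00] w 23.269600722363553 F [1.1 3.6 0.5]
shift mm [-8.2 -0.8  2.3] turn -0.0045909193945452564
```

View pics/c3.png

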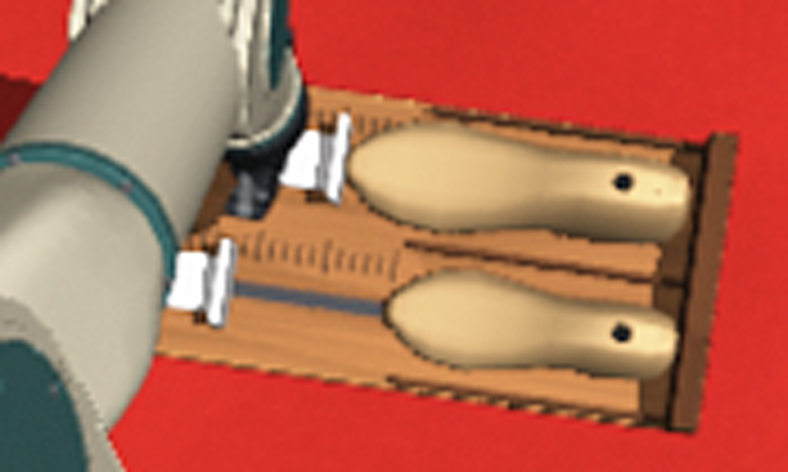

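The plate (340,160) has met the toe (348,165) and the last has moved about 4 mm (hole 619→624). I keep pushing gently and watch the force.

move_arm(series=[[[-0.002, 0, 0], 0], [[-0.004, 0, 0], 0], [[-0.006, 0, 0], 0], [[-0.006, 0, 0], 0]])

```text
clock: 4.88
eef_pos: [621.5, 79.4, 55.3]
tool_rot: [-3.139, 0.004, 1.395]
force: [2.1, 2.5, 0.4]
width: 23.3
```

move_arm(series=[[[-0.001, 0, 0], 0], [[-0.002, 0, 0], 0], [[-0.002, 0, 0], 0]])

```text
clock: 5.25
eef_pos: [621.1, 77.2, 55.3]
tool_rot: [-3.139, 0.004, 1.395]
force: [1.3, 3.3, -0.1]
width: 23.6
```

move_arm(series=[[[-0.001, 0, 0], 0], [[-0.002, 0, 0], 0], [[-0.002, 0, 0], 0]])

```text
clock: 5.62
eef_pos: [620.9, 76.1, 55.3]
tool_rot: [-3.14, 0.003, 1.395]
force: [3.2, 4.3, 0.3]
width: 23.3
```

move_arm(series=[[[-0.001, 0, 0], 0], [[-0.002, 0, 0], 0], [[-0.002, 0, 0], 0]])

```text
clock: 6.0
eef_pos: [620.9, 76.1, 55.3]
tool_rot: [-3.14, 0.001, 1.396]
force: [1.6, 7.6, 0.2]
width: 23.3
```

move_arm(series=[[[-0.002, 0, 0], 0], [[-0.004, 0, 0], 0], [[-0.004, 0, 0], 0]])

```text
clock: 6.38
eef_pos: [620.9, 76.1, 55.3]
tool_rot: [-3.14, -0.004, 1.398]
force: [3.3, 10.6, -1.0]
width: 23.2
```

```bash
python3 -c "
from h import *
go([620.4,77.9,53])
t=get_image('top')[125:185,295:405]
s=get_image('side')[150:250,310:400]
cv2.imwrite('pics/c4.png',np.hstack([cv2.resize(t,(495,270),interpolation=2),cv2.resize(s,(243,270),interpolation=2)]))"
```

```text
t 6.375 pos [620.9  76.1  55.3] rot [-3.14  -0.004  1.398] w 23.185606345650815 F [ 3.3 10.6 -1. ]
shift mm [ 1.7 -0.8  2.4] turn -0.002144537854138484
```

View pics/c4.png

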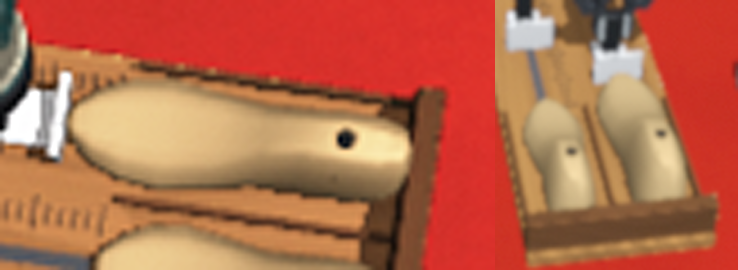

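The motion has stalled at y = 76.1 mm while the force climbs 4→11 N. The heel is at the wall (410,150) and the plate is on the toe (68,115). Now I relax, release and rise.

move_arm(series=[[[0, 0, 0], 0], [[0, 0, 0], 0]])

```text
clock: 6.72
eef_pos: [620.9, 76.2, 55.3]
tool_rot: [-3.14, -0.004, 1.398]
force: [2.3, 5.0, 0.2]
width: 23.0
```

move_arm(series=[[[0, 0, 0], 0], [[0, 0, 0], 0], [[0, 0, 0], 0], [[0, 0, 0], 0], [[0, 0, 0], 0]], claw=1)

```text
clock: 7.35
eef_pos: [620.9, 76.1, 55.3]
tool_rot: [-3.14, -0.004, 1.398]
force: [0.2, -0.3, 0.4]
width: 85.7
```

move_arm(series=[[[0, 0, -0.03], 0], [[0, 0, -0.07], 0], [[0, 0, -0.12], 0], [[0, 0, -0.17], 0], [[0, 0, -0.17], 0]])

```text
clock: 7.98
eef_pos: [623.8, 75.3, 229.9]
tool_rot: [3.134, -0.006, 1.398]
force: [0.1, 0.2, -0.4]
width: 85.2
```

move_arm(series=[[[0.05, 0, 0], 0], [[0.1, 0, 0], 0], [[0.15, 0, 0], 0], [[0.2, 0, 0], 0], [[0.25, 0, 0], 0]])

```text
clock: 8.6
eef_pos: [666.4, 322.9, 230.1]
tool_rot: [3.136, -0.005, 1.398]
force: [1.5, -0.5, 0.0]
width: 85.2
```

```bash
python3 -c "
from h import *
go([620.4,77.9,53])
t=get_image('top')[115:220,230:405]
cv2.imwrite('pics/c5.png',cv2.resize(t,None,fx=4.5,fy=4.5,interpolation=2))"
```

```text
t 8.6 pos [666.4 322.9 230.1] rot [ 3.136 -0.005  1.398] w 85.15096358630849 F [ 1.5 -0.5  0. ]
shift mm [-250.2   -4.1  175.8] turn -0.0024449362936598273
```

View pics/c5.png

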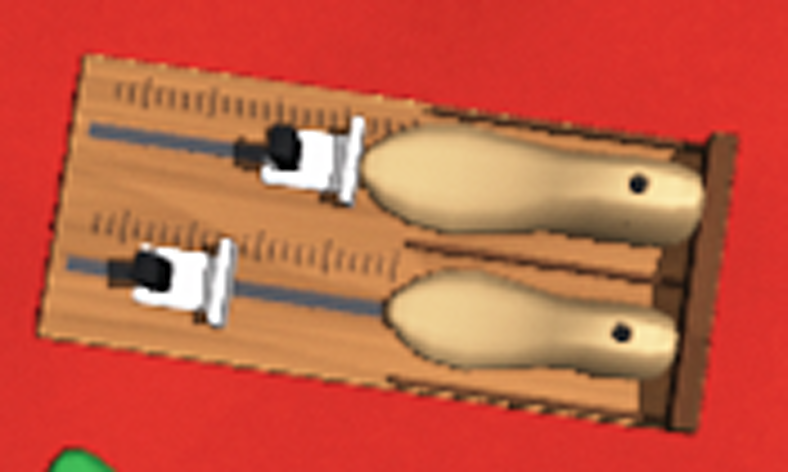

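The far slide's plate (352,160) is on the toe (362,165) and the heel (703,190) is at the wall. The near slide (152,270) and the shorter last are unchanged, and the arm is clear.

```bash
python3 -c "
from cell import *
print(finish_job())"
```

```text
the job is handed in; nothing more can be done
None
```

I measured the longer last, which lies in the far lane. I pushed the far slide in about 47 mm by its grip, then released it and moved the arm clear. The job was handed in at about 8.7 s.

- **Held in place:** in the last 0.75 s of pushing the slide did not move while the force rose from about 4 N to 11 N. The last picture shows the heel at the wall and the plate at the toe.
- **Left alone:** the last picture shows the near slide and the shorter last where they were. I did not re-check the hammer, tin or jar in a final picture, but the arm stayed well away from them.
- **Small disagreement:** the slide stopped about 2 mm further in than I had worked out from the pictures. That is within the calibration error, and no other check failed.

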